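# Open the tight storage jar in the jar fork and stand it on the scales

### The arm

A 6-joint arm with a two-finger parallel gripper is mounted at the origin on a cart in front of the work surface, level with it; the furniture and walls round the work are solid. World frame = base frame: x ahead of the robot, y to its left, z up, the work surface at z = 0. Lengths are in m, angles in rad, forces in N, time in s.
With the tool pointing down it reaches from about 0.275 to 0.75 m from the base axis. Payload 10.2 kg.
Tool frame: the origin (TCP) lies midway between the tips of the shut fingers; the grasp point (between the pads) lies 19 mm behind it (env.hold_point_z is the distance from the TCP to the grasp point, in m); z points along the fingers, y is the line along which they close (so a half turn about z gives the same grasp; the last joint's range is limited). The gripper opens to 85 mm and grips with 20 to 120 N. Pads are 22 mm wide; open, the fingers measure 114 mm over their backs; the gripper's body (76 mm by 85 mm) begins 54 mm behind the grasp point. The pads swing forward as they close: fully open they stand 13 mm farther back than shut.
Start: joints at [-0.223, 0.313, 1.498, -0, 1.331, -0.223], TCP at [0.525, -0, 0.21] pointing down, gripper open.
Joint ranges: [-2.94, 2.94], [-0.97, 2.17], [0.19, 2.56], [-1.23, 4.37], [0.02, 3.11], [-2.88, 2.88]. Speed limits (rad/s): [2.39, 2.39, 3.01, 3.14, 3.14, 3.14].

### API

Orientations are given as a unit quaternion [x, y, z, w].
In Python, from bench import env, kinematics, monitor, eyes, job gives the robot as it stands. The module is installed in compiled form; this text tells all that it offers. Calls block until the motion is done:
- env.reach(position, orientation): joint-space move of the TCP to a pose.
- env.movel(position, velocity=0.15, frame=None, guard=None): straight line of the TCP; frame=None keeps the orientation; velocity is the mean speed in m/s. With guard (N) it stops when the force on the tool has changed by that much, and returns True; else False.
- env.set_joints(angles): joint-space move.
- env.release() and env.close_gripper(effort=None): open the fingers fully, or close them until they stop; effort is the grip in N (None keeps the last).
- env.hold(seconds).
- kinematics.ik(position, orientation): joint angles nearest the present ones, or None.
- monitor.sense(): the state.
- eyes.grab_frame(name): name is "scene" or "side" or "wrist"; returns a dict with "frame" (400x640x3 uint8, red, green, blue), "mtx" (3x3 intrinsics, pixels), "view" (4x4, takes a point from world to camera coordinates). Camera axes: x right, y down, z forward; pixel columns grow to the right and rows downward; lengths in m; the calibration is good to about 2 mm. The wrist camera is an equidistant fisheye: a pixel r from the principal point sees the ray r / f radians off the axis. A picture is of the moment at which its call begins. There is no depth.
A pose or a line that the arm cannot do raises env.MotionError and nothing moves.
- job.hand_in(): hands the job in; it is judged then, once.
The state is a dict: "clock": time; "joints": joint angles; "qvel": joint speeds; "joint_efforts": joint torques, N m; "position": TCP position; "ee_rot": TCP orientation; "contact_force": force on the tool from outside, world axes, zero at the start; "ft_torque": the same for the moment, N m; "finger_gap": opening from 0.0 (shut) to 1.0 (fully open); "gripper_force": force on a finger pad.
Only numpy, scipy, OpenCV 4.12 (cv2) and the standard library are available. Lean on these libraries where they do the work, as an engineer would, in place of code of your own. Each camera call takes 0.05 s, during which the arm holds its last target. There are 200 camera calls.

### The job

The square storage jar is to be refilled by weight, but its screw lid is tight. Set the jar down in the jar fork so that it cannot turn, unscrew the lid there, a twist at a time, until it lifts free, and lay it flat on the worktop, closed side up; then take the open jar out of the fork and stand it upright in the middle of the kitchen scales' steel plate. Leave the other things where they stand.

Things in the scene. Friction and masses are not known exactly. Their poses are not given: they have to be found in the camera images.
- jar: white plastic storage jar, empty, 0.3-0.5 kg, on the worktop with its steel lid screwed tight, 120 mm high in all. Square body 58 x 58 mm, four equal flat sides square to its own x and y, from the bottom up to 80 mm; rounded shoulder to 88 mm; round neck. Origin: centre of its underside, z up
- jar_mouth (a point): centre of the jar's mouth, 114 mm above its underside, on its axis. The neck below it is 40 mm in diameter (47 mm over the thread) and 26 mm long
- lid: round fluted steel screw lid of the jar, 56 mm in diameter, 26 mm high, 0.11 kg. Origin: centre of its open lower rim, z up through its closed top; tight on the jar, 94 mm above the jar's underside. Its disc-shaped seal is sprung, so breaking it loose takes about 0.4 N m, more than a jar on a bare surface bears (it turns along), easing over the first third of a turn
- lid_top (a point): centre of the lid's closed top, 26 mm above the lid's origin. Right-hand thread: the lid loosens counterclockwise seen from above, rises 21 mm per turn and leaves the thread after about 0.6 turn (3.7 rad, 12 mm up); lifted before that, it brings the jar along
- jar_fork: jar fork, fixed: aluminium base 100 x 104 mm with two parallel rubber-lined cheeks and a rear yoke, keeps a flat-sided jar from turning. Cheeks along its own x, inner faces at y = +-31 mm (62 mm gap, 68 mm at the flared upper lip), yoke's inner face at x = +31 mm, open towards -x. Origin: on the worktop below where the jar's centre belongs, z up
- jar_fork_seat (a point): centre of the fork's seat, 9 mm above the worktop; the cheeks and yoke end 34 mm above it. The jar is lowered in from above with two flat sides parallel to the cheeks, any side first, until its underside is on the seat
- scales: flat electronic kitchen scales fixed in place, 172 x 140 mm, white, dark display along the edge towards their own -x. Origin: centre of the underside on the worktop, z up
- scales_plate (a point): centre of the scales' square steel weighing plate (128 x 130 mm), on its top face, 22 mm above the worktop, 18 mm from the scales' origin along their own x; axes as the scales'
- red_spice: spice jar with a reddish label and black cap, 41 x 41 x 105 mm; a bystander to be left alone. Origin: centre of its underside
- dark_spice: spice jar with a dark label and black cap, 41 x 41 x 105 mm; a bystander to be left alone. Origin: centre of its underside
- pepper_mill: turned brown wooden pepper mill, 58 x 58 x 170 mm; a bystander to be left alone. Origin: centre of its underside
- oil_bottle: tall green glass oil bottle, 61 x 62 x 267 mm; a bystander to be left alone. Origin: centre of its underside
- mug: white mug with dots, 82 x 114 x 91 mm; a bystander to be left alone. Origin: centre of its underside
- espresso_cup: small two-tone cup with a handle, 64 x 88 x 49 mm; a bystander to be left alone. Origin: centre of its underside
- egg_timer: round white wind-up egg timer, 62 x 62 x 58 mm; a bystander to be left alone. Origin: centre of its underside
- tuna_tin: flat round steel tin, 66 mm across, 22 mm high; a bystander to be left alone. Origin: centre of its underside

How it is judged:
By the outcome, as a careful person would: the job done as asked, in the order asked, and still so for the second after the job is handed in, with the robot touching nothing.
It also fails if it takes over 72 s, if anything falls off the work surface, if the arm or the gripper's body presses on something with over 40 N, if the wrist force passes 120 N, or if a joint passes its speed limit or range.

## Working session

There is one attempt and no reset: what is moved stays moved. The work goes in short steps, each a Python script; the robot and the scene stay as the last script left them, time stands still between calls to the robot, and variables do not carry over. Pictures are saved under pics/ and viewed, at most 12 in all, crops included, and the job is handed in when it is done.

```bash
mkdir -p pics; python3 - <<'E'
from bench import env,monitor,eyes
import cv2,numpy as np
for n in("scene","side","wrist"):
    f=eyes.grab_frame(n); cv2.imwrite(f"pics/{n}0.png",f["frame"][:,:,::-1]); np.savez(f"pics/{n}0.npz",**{k:f[k] for k in("mtx","view")})
    V=f["view"];print(n,f["mtx"].tolist(),(-V[:3,:3].T@V[:3,3]).round(3),V[2,:3].round(3))
print(monitor.sense(),env.hold_point_z)
E
```

```text
scene [[393.4324100745003, 0.0, 319.6745720972844], [0.0, 393.4324100745003, 195.92944886728355], [0.0, 0.0, 1.0]] [ 0.122 -0.566  0.736] [ 0.47   0.6   -0.647]
side [[412.58477149003147, 0.0, 320.6178557626889], [0.0, 412.58477149003147, 189.23648130694264], [0.0, 0.0, 1.0]] [ 0.18  -0.935  0.59 ] [ 0.346  0.823 -0.45 ]
wrist [[309.70691628693146, 0.0, 322.8608271389522], [0.0, 309.70691628693146, 199.21132507857473], [0.0, 0.0, 1.0]] [0.525 0.073 0.375] [-0.002 -0.286 -0.958]
{'clock': 0.15, 'joints': array([-2.23395675e-01,  3.13300287e-01,  1.49824962e+00,  1.17575379e-05,
        1.33100091e+00, -2.23420638e-01]), 'qvel': array([ 8.33853443e-04, -2.01073738e-03, -4.27065309e-03, -6.78417716e-04,
        2.03995061e-05,  3.64959328e-04]), 'joint_efforts': array([ 1.79854873e-03, -4.12368500e+01, -2.59796566e+01, -1.57318855e-04,
        3.17765021e-03, -3.62555340e-05]), 'position': array([5.24789846e-01, 4.10937007e-05, 2.09182264e-01]), 'ee_rot': array([ 7.07098863e-01,  7.07114536e-01, -2.50457905e-04, -4.08441031e-04]), 'contact_force': array([-0.44282812,  0.32452697,  0.20569772]), 'ft_torque': array([-0.03677299,  0.01953307, -0.00560469]), 'gripper_force': 0.0, 'finger_gap': 0.9990011394312492} 0.0187
```

View pics/scene0.png

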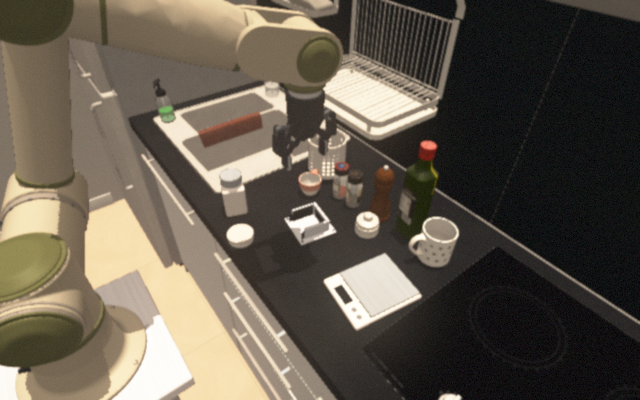

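View pics/side0.png

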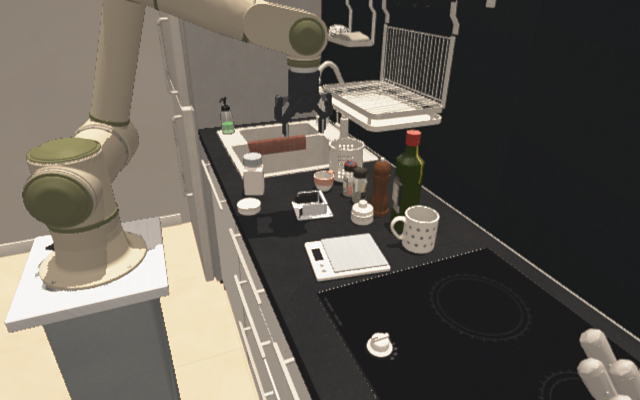

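View pics/wrist0.png

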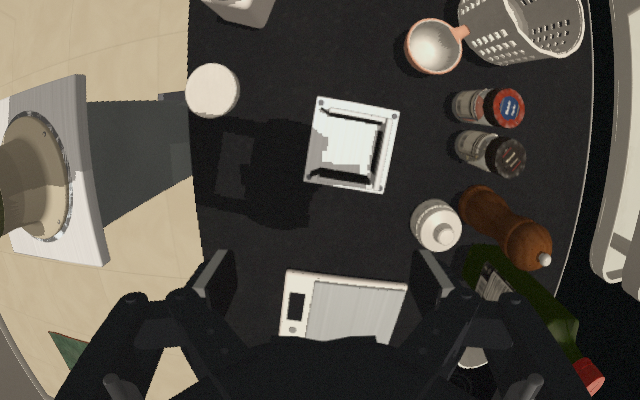

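```bash
cat > h.py <<'E'
from bench import env,kinematics,monitor,eyes,job
import cv2,numpy as np
from scipy.spatial.transform import Rotation as R
def grab(n,tag):
    f=eyes.grab_frame(n); cv2.imwrite(f"pics/{tag}.png",f["frame"][:,:,::-1]); np.savez(f"pics/{tag}.npz",mtx=f["mtx"],view=f["view"]); return f
def px(tag,u,v,z,fish):
    d=np.load(f"pics/{tag}.npz");K,V=d["mtx"],d["view"]
    x,y=(u-K[0,2])/K[0,0],(v-K[1,2])/K[1,1]
    if fish:
        r=np.hypot(x,y);s=np.sin(r)/max(r,1e-9);ray=np.array([x*s,y*s,np.cos(r)])
    else: ray=np.array([x,y,1.])
    w=V[:3,:3].T@ray;c=-V[:3,:3].T@V[:3,3]
    return c+w*(z-c[2])/w[2]
def proj(tag,p,fish):
    d=np.load(f"pics/{tag}.npz");K,V=d["mtx"],d["view"]
    q=V[:3,:3]@np.asarray(p)+V[:3,3]
    if fish:
        h=np.hypot(q[0],q[1]);t=np.arctan2(h,q[2]);a=q[:2]/max(h,1e-9)*t
    else:a=q[:2]/q[2]
    return a*[K[0,0],K[1,1]]+K[:2,2]
# closing line (tool y) at world angle a, tool pointing down
def down(a): return R.from_matrix(np.array([[np.sin(a),np.cos(a),0],[-np.cos(a),np.sin(a),0],[0,0,-1]]).T.T).as_quat()
def st():
    s=monitor.sense();return {k:np.round(s[k],3).tolist() for k in("clock","joints","position","contact_force","ft_torque","finger_gap","gripper_force")}
E
python3 - <<'E'
from h import *
print(R.from_quat(down(0)).as_matrix(), R.from_quat(monitor.sense()["ee_rot"]).as_matrix().round(2))
print("lid top",px("scene0",231,174,.12,0),"side",px("side0",252,158,.12,0))
print("fork base w",[px("wrist0",u,v,.006,1)[:2].round(3).tolist() for u,v in((318,97),(400,110),(384,193),(304,183))])
print("scale scene",[px("scene0",u,v,.02,0)[:2].round(3).tolist() for u,v in((377,256),(420,295),(358,326),(323,290))])
a=cv2.resize(cv2.imread("pics/scene0.png")[155:225,200:270],None,fx=4,fy=4,interpolation=2)
b=cv2.resize(cv2.imread("pics/scene0.png")[250:330,315:425],None,fx=4,fy=4,interpolation=2)
c=cv2.resize(cv2.imread("pics/wrist0.png")[90:200,295:410],None,fx=4,fy=4,interpolation=2)
m=np.zeros((600,800,3),np.uint8);m[:280,:280]=a;m[280:600,:440]=b;m[:320,340:800]=cv2.resize(c,(460,440))[:320]
m=np.zeros((600,800,3),np.uint8);m[:280,:280]=a;m[280:600,:440]=b;m[0:345,440:800]=cv2.resize(c,(360,345))
cv2.imwrite("pics/m1.png",m)
E
```

```text
Traceback (most recent call last):
  File "h.py", line 22, in down
    def down(a): return R.from_matrix(np.array([[np.sin(a),np.cos(a),0],[-np.cos(a),np.sin(a),0],[0,0,-1]]).T.T).as_quat()
                        ~~~~~~~~~~~~~^^^^^^^^^^^^^^^^^^^^^^^^^^^^^^^^^^^^^^^^^^^^^^^^^^^^^^^^^^^^^^^^^^^^^^^^^^^
  File "scipy/spatial/transform/_rotation.pyx", line 1143, in scipy.spatial.transform._rotation.Rotation.from_matrix
ValueError: Non-positive determinant (left-handed or null coordinate frame) in rotation matrix 0: [[ 0.  1.  0.]
 [-1.  0.  0.]
 [ 0.  0. -1.]].
```

```bash
sed -i 's/^def down.*/def down(a): return R.from_matrix([[-np.sin(a),np.cos(a),0],[np.cos(a),np.sin(a),0],[0,0,-1]]).as_quat()/' h.py
python3 - <<'E'
from h import *
print(down(0))
print("lid top",px("scene0",231,174,.12,0),"side",px("side0",252,158,.12,0))
print("fork base w",[px("wrist0",u,v,.006,1)[:2].round(3).tolist() for u,v in((318,97),(400,110),(384,193),(304,183))])
print("scale scene",[px("scene0",u,v,.02,0)[:2].round(3).tolist() for u,v in((377,256),(420,295),(358,326),(323,290))])
a=cv2.resize(cv2.imread("pics/scene0.png")[155:225,200:270],None,fx=4,fy=4,interpolation=2)
b=cv2.resize(cv2.imread("pics/scene0.png")[250:330,315:425],None,fx=4,fy=4,interpolation=2)
c=cv2.resize(cv2.imread("pics/wrist0.png")[90:200,295:410],None,fx=4,fy=4,interpolation=2)
m=np.zeros((600,800,3),np.uint8);m[:280,:280]=a;m[280:600,:440]=b;m[0:440,340:800]=c;m[280:600,:440]=b
m=np.zeros((600,910,3),np.uint8);m[:280,:280]=a;m[280:600,:440]=b;m[0:440,450:910]=c
cv2.imwrite("pics/m1.png",cv2.resize(m,(800,int(600*800/910))))
E
```

```text
[0.70710678 0.70710678 0.         0.        ]
lid top [0.43695671 0.20870551 0.12      ] side [0.43030911 0.18776531 0.12      ]
fork base w [[0.519, 0.088], [0.617, 0.075], [0.601, -0.029], [0.501, -0.016]]
scale scene [[0.618, -0.159], [0.616, -0.296], [0.458, -0.272], [0.454, -0.16]]
```

View pics/m1.png

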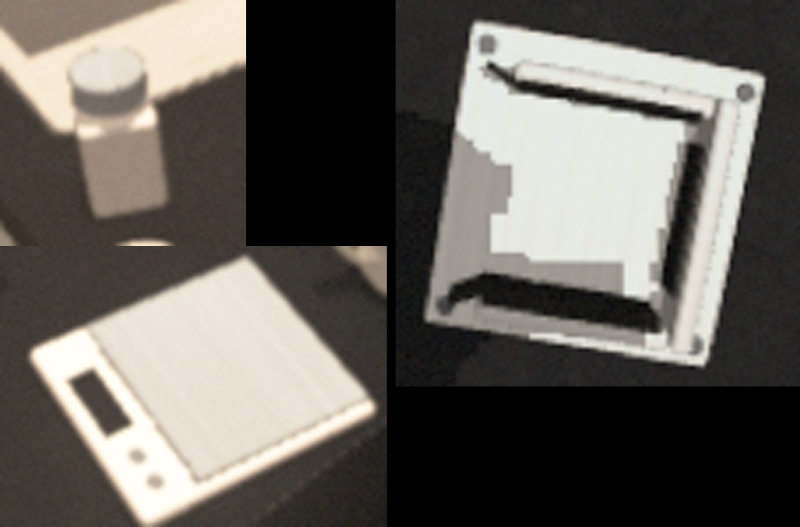

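```bash
python3 - <<'E'
from h import *
print("plate",[px("scene0",u,v,.022,0)[:2].round(3).tolist() for u,v in((340.6,273.9),(385.3,253.1),(420.8,293.8),(371,316.6))])
print({n:px("wrist0",u,v,z,1)[:2].round(3).tolist() for n,u,v,z in(("tin",212,90,.022),("timer",438,222,.05),("dark",503,156,.1),("red",503,108,.1),("cup",434,47,.045))})
env.reach([.43,.12,.26],down(0)); grab("wrist","jar1")
env.reach([.555,-.04,.24],down(0)); grab("wrist","fork1")
env.reach([.53,-.27,.24],down(0)); grab("wrist","sc1")
print(st())
def crop(t,x0,y0,x1,y1,s): return cv2.resize(cv2.imread(f"pics/{t}.png")[y0:y1,x0:x1],None,fx=s,fy=s,interpolation=2)
m=np.zeros((600,800,3),np.uint8)
for k,t in enumerate(("jar1","fork1","sc1")):
    c=crop(t,120,0,520,300,1); m[300*(k//2):300*(k//2)+300,400*(k%2):400*(k%2)+400]=c
cv2.imwrite("pics/m2.png",m)
E
```

```text
plate [[0.513, -0.15], [0.639, -0.166], [0.619, -0.296], [0.493, -0.273]]
{'tin': [0.395, 0.101], 'timer': [0.66, -0.052], 'dark': [0.706, 0.037], 'red': [0.702, 0.085], 'cup': [0.646, 0.148]}
{'clock': 2.742, 'joints': [-0.665, 0.451, 1.221, 0.0, 1.469, -0.667], 'position': [0.531, -0.268, 0.24], 'contact_force': [-0.343, 0.073, -0.301], 'ft_torque': [-0.061, 0.016, 0.002], 'finger_gap': 0.995, 'gripper_force': 0.0}
```

View pics/m2.png

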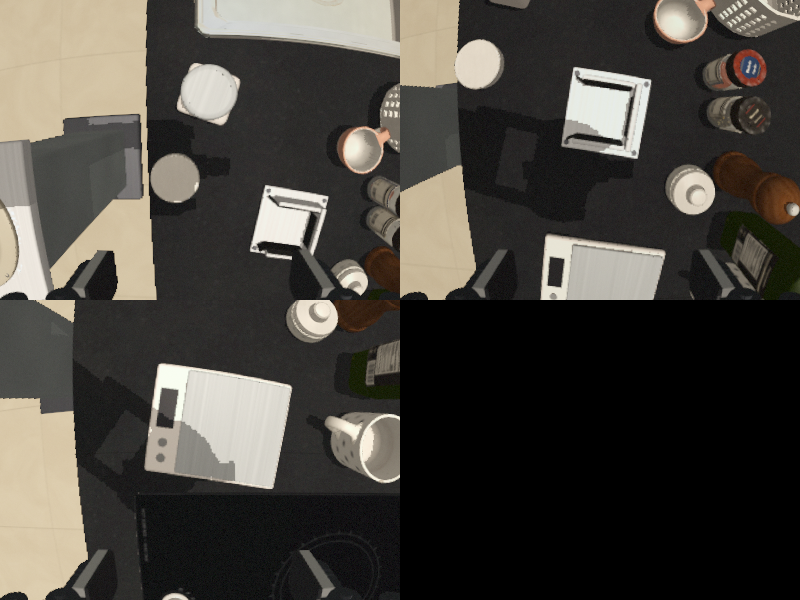

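```bash
python3 - <<'E'
from h import *
def crop(t,x0,y0,x1,y1,s): return cv2.resize(cv2.imread(f"pics/{t}.png")[y0:y1,x0:x1],None,fx=s,fy=s,interpolation=2)
m=np.zeros((600,800,3),np.uint8)
m[:360,:360]=crop("jar1",285,50,375,140,4)
m[:460,360:800]=crop("fork1",270,55,380,170,4)
c=crop("sc1",260,55,420,195,1.7);m[362:600,:272]=c[:238]
cv2.imwrite("pics/m3.png",m)
E
```

```text
(no output)
```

View pics/m3.png

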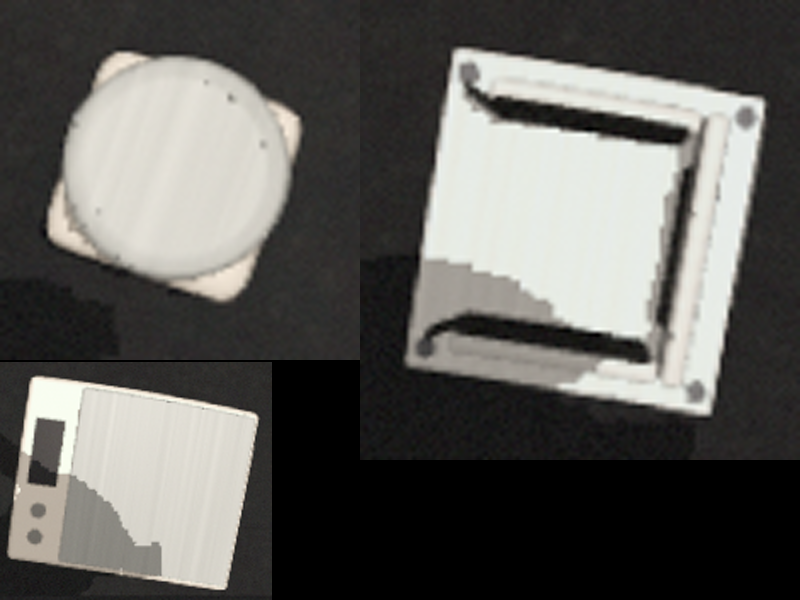

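```bash
python3 - <<'E'
from h import *
def go(t,pts,z,f):
    P=np.array([px(t,*f(X,Y),z,1)[:2] for X,Y in pts]);print(t,z,P.round(4).tolist())
    if len(P)==4:
        e=np.roll(P,-1,0)-P;print("  ctr",P.mean(0).round(4),"len",np.linalg.norm(e,axis=1).round(4),"ang",[round((np.degrees(np.arctan2(v[1],v[0]))+45)%90-45,1) for v in e])
    return P
fj=lambda X,Y:(285+X/4,50+Y/4); ff=lambda X,Y:(270+(X-360)/4,55+Y/4); fs=lambda X,Y:(260+X/1.7,55+(Y-362)/1.7)
go("jar1",[(102,46),(303,108),(240,306),(44,244)],.08,fj)
go("jar1",[(178,55),(291,167),(178,278),(64,167)],.12,fj)
go("fork1",[(453,47),(766,97),(712,415),(405,367)],.008,ff)
P=go("fork1",[(592,112),(548,348),(682,245)],.043,ff);print("cheek mid",P[:2].mean(0),"gap",np.linalg.norm(P[0]-P[1]))
go("sc1",[(32,377),(257,412),(226,590),(8,557)],.02,fs)
go("sc1",[(84,387),(255,413),(225,588),(60,562)],.022,fs)
print("lid scene",proj("scene0",[.435,.21,.12],0))
E
```

```text
jar1 0.08 [[0.4168, 0.2465], [0.4719, 0.2296], [0.4549, 0.1737], [0.4007, 0.191]]
  ctr [0.4361 0.2102] len [0.0577 0.0584 0.0569 0.0578] ang [np.float64(-17.1), np.float64(-16.9), np.float64(-17.8), np.float64(-16.2)]
jar1 0.12 [[0.4368, 0.238], [0.4643, 0.2105], [0.4369, 0.1827], [0.4092, 0.2102]]
  ctr [0.4368 0.2104] len [0.0389 0.0391 0.0391 0.0392] ang [np.float64(-45.0), np.float64(-44.5), np.float64(-44.8), np.float64(-44.8)]
fork1 0.008 [[0.5172, 0.0894], [0.6162, 0.0739], [0.6004, -0.0299], [0.5007, -0.0141]]
  ctr [0.5586 0.0298] len [0.1003 0.105  0.1009 0.1048] ang [np.float64(-8.9), np.float64(-8.7), np.float64(-9.0), np.float64(-9.0)]
fork1 0.043 [[0.5605, 0.0648], [0.5478, -0.0046], [0.5867, 0.026]]
cheek mid [0.55413546 0.03010864] gap 0.07050945883199998
sc1 0.02 [[0.4762, -0.1372], [0.6412, -0.16], [0.6226, -0.2966], [0.456, -0.2713]]
  ctr [ 0.549  -0.2163] len [0.1666 0.1378 0.1685 0.1356] ang [np.float64(-7.9), np.float64(-7.8), np.float64(-8.6), np.float64(-8.6)]
sc1 0.022 [[0.514, -0.1458], [0.6391, -0.1611], [0.6212, -0.2945], [0.4957, -0.275]]
  ctr [ 0.5675 -0.2191] len [0.126  0.1346 0.127  0.1304] ang [np.float64(-6.9), np.float64(-7.6), np.float64(-8.9), np.float64(-8.1)]
lid scene [230.07675552 174.02330543]
```

```bash
python3 - <<'E'
from h import *
r=np.radians
J=[.4365,.2103];F=[.5537,.0306]
env.reach([*J,.2],down(r(73)))
print("g",env.movel([*J,.053],velocity=.15,guard=12))
env.close_gripper(50);print(st())
env.movel([*J,.14],velocity=.15)
env.reach([*F,.14],down(r(81.1)))
env.movel([*F,.105],velocity=.15)
print("side img",st());grab("side","s2");grab("wrist","w2")
g=env.movel([*F,.064],velocity=.05,guard=12);print(g,st())
if not g: print(env.movel([*F,.058],velocity=.03,guard=10),st())
grab("side","s3")
m=np.zeros((600,800,3),np.uint8)
for k,t in enumerate(("s2","s3")):m[:300,400*k:400*k+400]=cv2.resize(cv2.imread(f"pics/{t}.png")[130:230,250:384],(400,300),interpolation=2)
m[300:600,:480]=cv2.resize(cv2.imread("pics/w2.png"),(480,300))
cv2.imwrite("pics/m4.png",m)
E
```

```text
g False
{'clock': 6.058, 'joints': [0.206, 0.417, 1.804, -0.0, 0.919, -1.067], 'position': [0.437, 0.21, 0.054], 'contact_force': [-1.833, -2.327, 8.314], 'ft_torque': [-0.328, 0.41, -0.027], 'finger_gap': 0.651, 'gripper_force': 51.926}
side img {'clock': 8.042, 'joints': [-0.155, 0.478, 1.546, 0.0, 1.119, -1.571], 'position': [0.553, 0.031, 0.105], 'contact_force': [0.224, 0.08, -5.028], 'ft_torque': [-0.018, -0.004, -0.009], 'finger_gap': 0.648, 'gripper_force': 54.619}
False {'clock': 9.108, 'joints': [-0.156, 0.53, 1.583, 0.0, 1.028, -1.572], 'position': [0.554, 0.031, 0.064], 'contact_force': [-0.175, 0.49, -5.146], 'ft_torque': [0.012, 0.008, -0.03], 'finger_gap': 0.654, 'gripper_force': 54.593}
True {'clock': 9.317, 'joints': [-0.156, 0.532, 1.584, -0.0, 1.023, -1.572], 'position': [0.555, 0.03, 0.063], 'contact_force': [-2.966, -0.223, 7.984], 'ft_torque': [0.183, 0.418, 0.032], 'finger_gap': 0.65, 'gripper_force': 55.984}
```

View pics/m4.png

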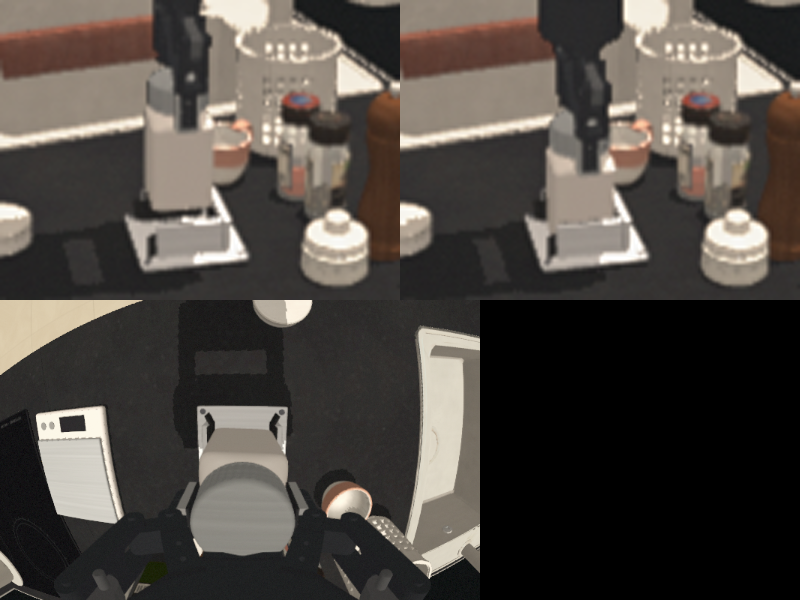

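```bash
python3 - <<'E'
from h import *
F=[.5537,.0306]
env.release();p=monitor.sense()["position"]
env.movel([*F,.15],velocity=.2)
q=kinematics.ik([*F,.15],down(1.4155)); q=np.array(q)
a0=q[0]-2.4; q[5]=2.4; env.set_joints(q); print(st())
print(a0,env.movel([*F,.101],velocity=.1,frame=down(a0),guard=12))
env.close_gripper(95);print(st())
z=.101
for i in range(1,4):
    a=a0+.3*i; zz=z+.021*max(0,.3*i-.08)/(2*np.pi)
    qq=np.array(kinematics.ik([*F,zz],down(a)));assert abs(qq[5]-monitor.sense()["joints"][5])<.5
    env.set_joints(qq);s=st();print(i,s["clock"],s["joints"][5],s["position"],s["contact_force"],s["ft_torque"],s["finger_gap"])
grab("wrist","w5");grab("scene","s5")
m=np.zeros((400,800,3),np.uint8)
m[:,:500]=cv2.resize(cv2.imread("pics/w5.png"),(500,400))
m[:300,500:]=cv2.resize(cv2.imread("pics/s5.png")[160:260,260:360],(300,300),interpolation=2)
cv2.imwrite("pics/m5.png",m)
E
```

```text
{'clock': 13.675, 'joints': [-0.156, 0.429, 1.494, -0.0, 1.219, 2.4], 'position': [0.554, 0.031, 0.15], 'contact_force': [0.162, 0.317, -0.347], 'ft_torque': [-0.041, -0.02, 0.017], 'finger_gap': 0.997, 'gripper_force': 0.0}
-2.556081712960828 False
{'clock': 14.792, 'joints': [-0.156, 0.481, 1.548, -0.001, 1.111, 2.4], 'position': [0.554, 0.03, 0.103], 'contact_force': [-4.372, -1.323, 11.478], 'ft_torque': [-0.151, 0.729, 0.053], 'finger_gap': 0.58, 'gripper_force': 96.283}
1 15.183 2.099 [0.554, 0.03, 0.103] [-0.395, -1.454, 5.788] [0.074, 0.068, 0.128] 0.587
2 15.575 1.801 [0.555, 0.031, 0.104] [-0.086, 0.095, 5.533] [0.081, -0.008, 0.036] 0.582
3 15.967 1.505 [0.554, 0.031, 0.105] [0.229, 0.03, 5.721] [0.107, -0.126, 0.035] 0.581
```

View pics/m5.png

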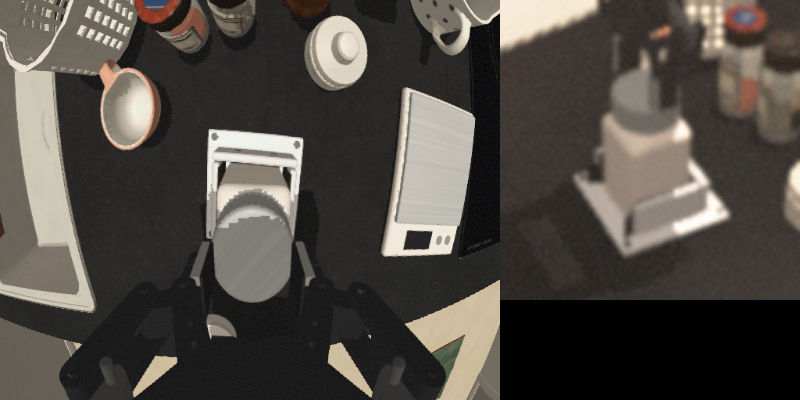

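```bash
python3 - <<'E'
from h import *
F=[.5537,.0306];a0=-2.556;z=.101
for i in range(3,12):
    d=min(.9+.4*(i-2),4.15); zz=z+.021*min(max(0,d-.08),3.75)/(2*np.pi)
    qq=np.array(kinematics.ik([*F,zz],down(a0+d)));assert abs(qq[5]-monitor.sense()["joints"][5])<.6
    env.set_joints(qq);s=st();print(i,s["clock"],s["joints"][5],s["position"],s["contact_force"],s["ft_torque"],s["finger_gap"])
    if d>=4.15:break
g=env.movel([*F,zz+.006],velocity=.02,guard=6);s=st();print(g,s)
grab("scene","s6");grab("side","d6")
m=np.zeros((400,800,3),np.uint8)
for k,(t,y,x) in enumerate((("s6",160,260),("d6",130,260))):m[:,400*k:400*k+400]=cv2.resize(cv2.imread(f"pics/{t}.png")[y:y+100,x:x+100],(400,400),interpolation=2)
cv2.imwrite("pics/m6.png",m)
E
```

```text
3 16.533 1.106 [0.554, 0.031, 0.105] [1.249, 0.231, 3.415] [0.056, -0.108, -0.023] 0.582
4 17.0 0.706 [0.554, 0.031, 0.106] [-0.354, 1.077, 3.164] [-0.018, 0.002, 0.046] 0.583
5 17.467 0.306 [0.553, 0.031, 0.107] [0.174, -0.732, 0.476] [-0.041, 0.019, -0.013] 0.579
6 17.933 -0.094 [0.554, 0.031, 0.109] [1.506, -0.648, -0.953] [-0.036, -0.051, -0.008] 0.579
7 18.4 -0.494 [0.554, 0.031, 0.11] [0.553, 0.141, -1.408] [0.02, -0.109, -0.014] 0.581
8 18.867 -0.894 [0.554, 0.031, 0.112] [0.459, -1.233, -1.004] [-0.078, -0.093, -0.045] 0.575
9 19.333 -1.294 [0.554, 0.031, 0.113] [0.255, 0.095, -1.712] [-0.004, -0.057, -0.01] 0.578
10 19.8 -1.694 [0.554, 0.031, 0.114] [0.198, -0.375, 0.77] [-0.007, -0.048, -0.011] 0.58
11 20.05 -1.746 [0.554, 0.031, 0.114] [0.005, -0.213, 0.945] [0.008, 0.028, 0.058] 0.581
False {'clock': 20.5, 'joints': [-0.156, 0.461, 1.53, 0.0, 1.15, -1.75], 'position': [0.554, 0.031, 0.12], 'contact_force': [0.436, 0.007, -1.207], 'ft_torque': [0.045, 0.009, -0.006], 'finger_gap': 0.58, 'gripper_force': 98.436}
```

View pics/m6.png

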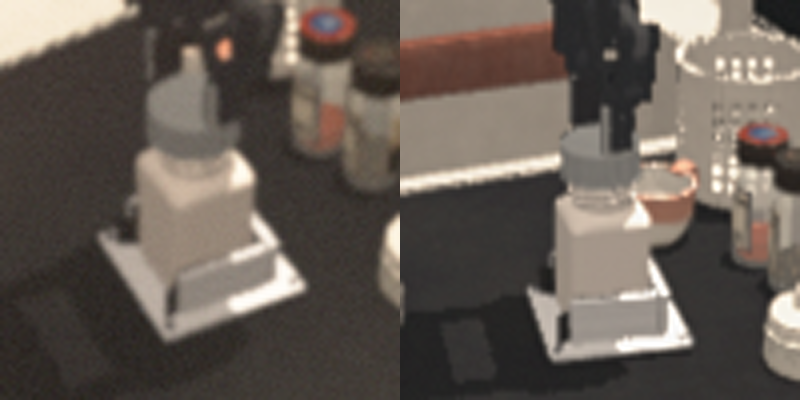

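```bash
python3 - <<'E'
from h import *
F=[.5537,.0306];L=[.42,-.05];S=[.5672,-.219]
env.movel([*F,.18],velocity=.15)
env.reach([*L,.1],down(1.594))
env.movel([*L,.014],velocity=.12)
print(env.movel([*L,-.003],velocity=.02,guard=4),st())
env.release()
env.movel([*L,.1],velocity=.15)
f=grab("scene","s7")
env.reach([*F,.16],down(1.4155))
print(env.movel([*F,.060],velocity=.12,guard=12))
env.close_gripper(50);print(st())
env.movel([*F,.16],velocity=.1);print(st())
grab("side","d7");grab("wrist","w7")
m=np.zeros((600,800,3),np.uint8)
m[:300,:400]=cv2.resize(cv2.imread("pics/s7.png")[170:290,200:360],(400,300),interpolation=2)
m[:300,400:]=cv2.resize(cv2.imread("pics/d7.png")[110:230,230:390],(400,300),interpolation=2)
m[300:,:480]=cv2.resize(cv2.imread("pics/w7.png"),(480,300))
cv2.imwrite("pics/m7.png",m)
E
```

```text
True {'clock': 23.433, 'joints': [-0.397, 0.414, 2.016, -0.0, 0.713, -1.991], 'position': [0.42, -0.05, -0.0], 'contact_force': [-0.716, 0.298, 5.789], 'ft_torque': [-0.045, 0.128, -0.005], 'finger_gap': 0.58, 'gripper_force': 101.051}
False
{'clock': 26.842, 'joints': [-0.156, 0.535, 1.586, -0.0, 1.02, -1.572], 'position': [0.554, 0.03, 0.061], 'contact_force': [-2.991, -1.374, 5.754], 'ft_torque': [-0.076, 0.469, 0.066], 'finger_gap': 0.659, 'gripper_force': 52.055}
{'clock': 27.992, 'joints': [-0.156, 0.42, 1.481, 0.0, 1.242, -1.572], 'position': [0.553, 0.031, 0.159], 'contact_force': [-0.209, 0.152, -4.915], 'ft_torque': [0.004, -0.03, -0.046], 'finger_gap': 0.652, 'gripper_force': 53.556}
```

View pics/m7.png

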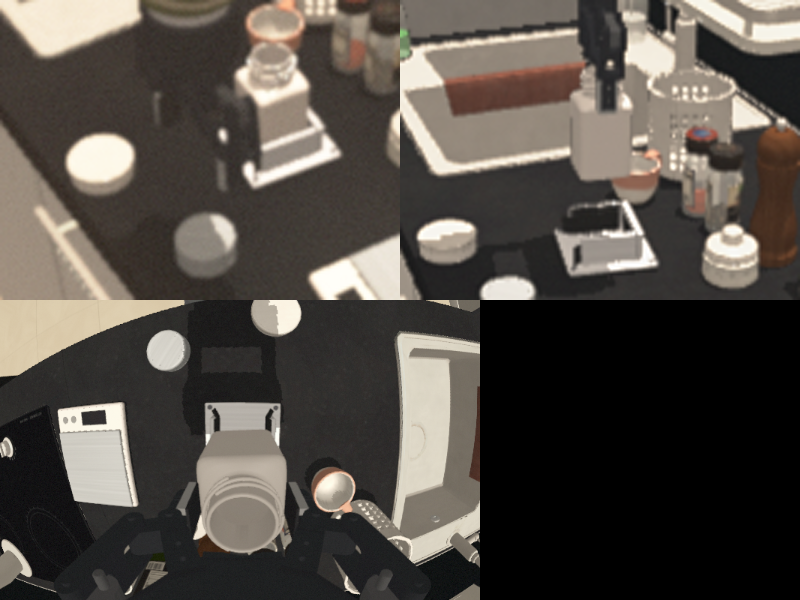

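```bash
python3 - <<'E'
from h import *
S=[.5672,-.219];a=np.radians(81.8)
env.reach([*S,.16],down(a))
env.movel([*S,.085],velocity=.12)
print(env.movel([*S,.068],velocity=.02,guard=6),st())
env.release()
env.movel([*S,.2],velocity=.12)
env.reach([.50,-.33,.27],down(0));env.hold(.3)
print(st());grab("wrist","w8");grab("scene","s8")
m=np.zeros((600,800,3),np.uint8)
m[:300,:480]=cv2.resize(cv2.imread("pics/w8.png"),(480,300))
m[:300,480:800]=cv2.resize(cv2.imread("pics/s8.png")[150:350,200:413],(320,300),interpolation=2)
m[300:,:480]=cv2.resize(cv2.imread("pics/w8.png")[60:210,290:530],(480,300),interpolation=2)
cv2.imwrite("pics/m8.png",m)
E
```

```text
True {'clock': 30.442, 'joints': [-0.561, 0.621, 1.398, -0.0, 1.123, -1.989], 'position': [0.567, -0.219, 0.074], 'contact_force': [-0.293, 0.147, 4.396], 'ft_torque': [0.15, 0.175, 0.013], 'finger_gap': 0.654, 'gripper_force': 54.644}
{'clock': 33.475, 'joints': [-0.778, 0.451, 1.146, 0.0, 1.545, -0.779], 'position': [0.5, -0.33, 0.27], 'contact_force': [0.41, -0.364, 0.453], 'ft_torque': [0.002, 0.044, 0.012], 'finger_gap': 0.997, 'gripper_force': 0.0}
```

View pics/m8.png

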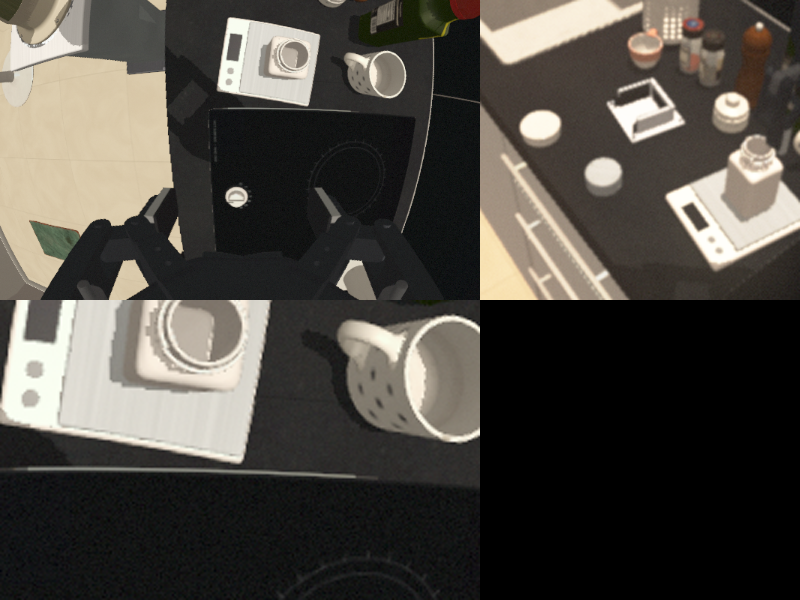

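```bash
python3 - <<'E'
from h import *
p=px("w8",389.5,75,.136,1);print(p)
if np.hypot(*(p[:2]-[.567,-.219]))<.008: print(job.hand_in())
E
```

```text
[ 0.56415482 -0.22131113  0.136     ]
the job is handed in; nothing more can be done
None
```

The lid was unscrewed in the jar fork and now lies flat on the worktop, closed side up. The open jar stands upright on the scales' plate, about 4 mm from its centre by the last picture. The job was handed in at about 34 s.

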